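# Count three keys from the scoop into the tilt-out bin

## Robot

A 6-joint arm with a two-finger parallel gripper is mounted at the origin on the work surface. World frame = base frame: x ahead of the robot, y to its left, z up, the work surface at z = 0. Lengths are in m, angles in degrees, forces in N, time in s.
With the tool pointing down it reaches from about 0.3 to 0.75 m from the base axis. Payload 8.5 kg.
Tool frame: the origin (TCP) lies on the centre line of the jaws, within the pads' length; the fingertips stand 17 mm ahead of it and the grasp point (between the pads) lies 2 mm behind it (env.tcp_to_tips is the distance from the TCP to the fingertips, in m); z points along the fingers, y is the line along which they close (so a half turn about z gives the same grasp; the last joint's range is limited). The gripper opens to 85 mm and grips with 20 to 120 N. Pads are 22 mm wide; open, the fingers measure 114 mm over their backs; the gripper's body (76 mm by 85 mm) begins 54 mm behind the grasp point. The pads swing forward as they close: fully open they stand 13 mm farther back than shut.
Start: joints at [62.149, 21.807, 74.336, -0, 83.858, -12.336], TCP at [0.147, 0.53, 0.248] pointing down, gripper open.
Joint ranges: [-178.18, 178.18], [-50.72, 133.34], [12.68, 142.11], [-81.47, 261.47], [9.98, 163.14], [-165.26, 165.26]. Speed limits (degrees/s): [136.94, 136.94, 180, 180, 180, 180].

## Interface

Orientations are given as a 3x3 rotation matrix whose columns are the frame's x, y, z axes.
In Python, from rig import env gives the robot as it stands. The module is installed in compiled form; this text tells all that it offers.
- The arm moves only by the shell command python3 -m pendant 'ROWS' [FORCE]. ROWS is JSON, a list of rows, each a list of 7 numbers: the opening, from 0 (shut) to 1 (fully open), then the shift along the tool's x, y, z in m, then the turn, a rotation vector about the tool's x, y, z in rad. A call has 1 to 5 rows; each row is the pose to reach, as a shift and turn from the pose commanded when the call began, along the tool's axes at that moment; what a row does not reach only later rows make up. A row lasts 1/8 s, in which the tool goes at most 62.5 mm and 10.7 degrees, less where a joint would pass 70% of its speed; a pose out of reach is approached as far as the arm can. A call with a gripper value outside its range is refused whole. The fingers move at their own pace and stop on an object; FORCE is the grip in N (left out, the last holds). Time passes only in rows, so rows that repeat a pose let the fingers close. It gives the time, the measured TCP pose, the force, the opening and the grip force at its end, in the units of the state.
- env.observe(): the state, without advancing time (a new reading comes with each control period).
- env.get_image(name): name is "scene" or "top" or "wrist"; returns a dict with "image" (480x640x3 uint8, blue, green, red), "fx", "fy", "cx", "cy" (pixels), "pose" (4x4, takes a point from camera to world coordinates). Camera axes: x right, y up, looking along -z (the intrinsics and any distortion apply to the point x, -y, -z); pixel columns grow to the right and rows downward; lengths in m; the calibration is good to about 2 mm. The wrist camera is an equidistant fisheye: a pixel r from the principal point sees the ray r / f radians off the axis. A picture is of the moment at which its call begins. There is no depth.
- env.close_job(): hands the job in; it is judged then, once.
Trained networks look in the newest picture that a camera, given by its name, has taken for a name from the list of things; names that differ only in an ending like _2 or _b are one class to them, and where a whole thing is asked for, a point or a joint stands for the part that bears it (a point fixed in the world has none). Each returns a list of dicts, best first, with "conf" (0 to 1); they miss things now and then, are a little off and sometimes report something else, mostly with a low value. They report only what shows in the picture. A call takes as long as a camera call. They do not tell look-alikes from the thing itself.
- env.find_in(camera, thing): "bbox" ([centre column, centre row, width, height] in pixels, round what is visible of it).
- env.trace(camera, thing): "mask" (480x640 bool, what is visible of it) and "bbox" ([centre column, centre row, width, height] in pixels, round what is visible of it).
- env.tip_of(camera, thing): "centre" ([column, row] in pixels: a listed point, or the origin of a listed thing).
The state is a dict: "time_s": time; "q": joint angles; "qvel": joint speeds; "joint_efforts": joint torques, N m; "position": TCP position; "tool_rot": TCP orientation; "ft_force": force on the tool from outside, world axes, zero at the start; "wrist_torque": the same for the moment, N m; "grip_width": finger opening in m; "gripper_force": force on a finger pad.
Only numpy, scipy, OpenCV 4.12 (cv2) and the standard library are available. Lean on these libraries where they do the work, as an engineer would, in place of code of your own. Each camera call takes 0.05 s, during which the arm holds its last target. There are 200 camera calls.

## Task

Lift the scoop by its grip and tip it gradually over the open tilt-out bin until exactly three of its five flat steel shaft keys have dropped in, going by the loss of weight, and keep the other two in the scoop. Stand the scoop upright on the bench with the two left in it and push the bin fully shut. Do not touch the keys with the gripper, and leave the other things on the bench where they are.

Things in the scene. Friction and masses are not known exactly. Their poses are not given: they have to be found in the camera images.
- scoop_grip (a point): Grey plastic scoop, 144 long, 76 wide, 134 tall, 0.18 to 0.35 kg empty. This point: centre of its black square rubber grip block (22 x 22 mm, 46 tall, on a bridge), 111 mm above its flat underside. Axes: x along the scoop to its pouring lip, y across, z up; block sides parallel to x and y. The bridge top is 23 mm below this point, the side cheeks end 53 mm below it.
- scoop_lip (a point): Middle of the scoop's pouring lip edge, 71 mm ahead (x) of and 96 mm below scoop_grip; axes as scoop_grip. The trough is 68 mm wide between cheeks; its floor is arched like a low roof: five flats in a row, 28 mm each, 0.12 rad steeper from one to the next towards the lip (0.19 rad down to the lip at the first). The other end is closed by a wall 68 mm behind scoop_grip.
- key_1: Flat steel shaft key no. 1 of 5 counted from the scoop's lip: bar 64 x 18 x 11 mm, 100 g, origin at its centre, y along it, z up. Lies across the scoop, each on its own flat of the floor. As the scoop is slowly tipped the keys slide off the lip one by one in this order, about each 0.12 rad, the first at 0.2 to 0.5 rad of tip as friction has it; jerky moves can shift them.
- key_2: Flat steel shaft key no. 2 of 5 counted from the scoop's lip: bar 64 x 18 x 11 mm, 100 g, origin at its centre, y along it, z up. Lies across the scoop, each on its own flat of the floor. As the scoop is slowly tipped the keys slide off the lip one by one in this order, about each 0.12 rad, the first at 0.2 to 0.5 rad of tip as friction has it; jerky moves can shift them.
- key_3: Flat steel shaft key no. 3 of 5 counted from the scoop's lip: bar 64 x 18 x 11 mm, 100 g, origin at its centre, y along it, z up. Lies across the scoop, each on its own flat of the floor. As the scoop is slowly tipped the keys slide off the lip one by one in this order, about each 0.12 rad, the first at 0.2 to 0.5 rad of tip as friction has it; jerky moves can shift them.
- key_4: Flat steel shaft key no. 4 of 5 counted from the scoop's lip: bar 64 x 18 x 11 mm, 100 g, origin at its centre, y along it, z up. Lies across the scoop, each on its own flat of the floor. As the scoop is slowly tipped the keys slide off the lip one by one in this order, about each 0.12 rad, the first at 0.2 to 0.5 rad of tip as friction has it; jerky moves can shift them.
- key_5: Flat steel shaft key no. 5 of 5 counted from the scoop's lip: bar 64 x 18 x 11 mm, 100 g, origin at its centre, y along it, z up. Lies across the scoop, each on its own flat of the floor. As the scoop is slowly tipped the keys slide off the lip one by one in this order, about each 0.12 rad, the first at 0.2 to 0.5 rad of tip as friction has it; jerky moves can shift them.
- bin (a joint): Tilt of the tilt-out bin (rad): 0 = shut (upright against its bracket), up to 0.65 = tilted right out. Hinged along its bottom front edge; friction hinge: it stays where it is left, and a push of about 3 N near the top of its front wall moves it. It starts tilted out.
- bin_in (a point): Centre of the inner floor of the grey plastic bin; tilts with the bin. Bin 124 deep (x), 188 wide (y), walls 4 mm, open top. Axes: z out of the mouth, x to the back wall, y along the width. Front wall's top 98 mm above the floor at x = -62 (outside), back wall's top 123 mm above it at x = +62. Hinge line at x = -62, 4 mm below this point. Tilted out, the mouth leans towards -x.
- bin_front (a point): Middle of the top edge of the bin's front wall, outside face; moves with the bin; axes as bin_in. To shut the bin push here or a little lower, towards its bracket.
- bracket (a point): Foot of the fixed aluminium bracket that carries the bin, at bench level under the middle of the shut bin. Axes: x horizontal, towards the upright back panel (face at x = +72, 165 tall, 220 wide), z up. The shut bin's front face is at x = -62; the hinge line is at x = -62, 10 mm above the bench.
- stator: Bystander: grey aluminium motor stator casing, a finned tube 122 mm across and 100 mm tall. Origin under its centre.
- fan_hub: Bystander: red plastic fan hub, 130 mm across, 45 mm tall. Origin under its centre.
- saucer: Bystander: white ceramic saucer, 136 mm across, 20 mm tall. Origin under its centre.
- jar: Bystander: closed jar, 68 mm across, 90 mm tall. Origin under its centre.
- screwdriver: Bystander: screwdriver, 200 mm long, lying flat.
- tape: Bystander: black ring of rubber strip, 90 mm across, 24 mm tall.
There are look-alikes about, which are no part of the job. Leave any green look-alike of the key_5 alone.

How it is judged:
By the outcome, as a careful person would: the job done as asked, in the order asked, and still so for the second after the job is handed in, with the robot touching nothing.
It also fails if it takes over 72 s, if anything falls off the work surface, if the arm or the gripper's body presses on something with over 40 N, if the wrist force passes 120 N, or if a joint passes its speed limit or range.

## Working session

There is one attempt and no reset: what is moved stays moved. The work goes in short steps, Python scripts to look and compute and a shell command to move; the robot and the scene stay as the last step left them, time stands still between calls to the robot, and variables do not carry over. Pictures are saved under pics/ and viewed, at most 10 in all, crops included, and the job is handed in when it is done.

```bash
mkdir -p pics; ls; cat > h.py <<'E'
import numpy as np, cv2
from rig import env
def ray(im,px):
    P=np.array(im["pose"]);u=(px[0]-im["cx"])/im["fx"];v=(px[1]-im["cy"])/im["fy"]
    if im.get("fish"):
        r=np.hypot(u,v);s=np.sin(r)/max(r,1e-9);d=np.array([u*s,-v*s,-np.cos(r)])
    else: d=np.array([u,-v,-1.0])
    d=P[:3,:3]@d;return P[:3,3],d/np.linalg.norm(d)
def atz(im,px,z):
    o,d=ray(im,px);return o+d*(z-o[2])/d[2]
def tri(rs):
    A=0;b=0
    for o,d in rs:
        M=np.eye(3)-np.outer(d,d);A=A+M;b=b+M@o
    x=np.linalg.solve(A,b);return x,[np.linalg.norm((np.eye(3)-np.outer(d,d))@(x-o)) for o,d in rs]
def grab(n):
    im=env.get_image(n);im["fish"]=(n=="wrist");return im
E
python3 - <<'E'
from h import *
np.set_printoptions(precision=4,suppress=True)
I={}
for c in("scene","top"):
    I[c]=grab(c);cv2.imwrite(f"pics/{c}0.png",I[c]["image"]);print(c,[k for k in I[c]],I[c]["fx"],np.array(I[c]["pose"]))
    for t in("scoop_grip","scoop_lip","bin_in","bin_front","bracket"):
        print(t,[(np.round(r["centre"],1),round(r["conf"],2)) for r in env.tip_of(c,t)[:3]])
    for t in("key_1","stator","fan_hub","saucer","jar","screwdriver","tape"):
        print(t,[(np.round(r["centre"],1),round(r["conf"],2)) for r in env.tip_of(c,t)[:6]])
print(env.observe())
E
```

```text
pics
scene ['image', 'fx', 'fy', 'cx', 'cy', 'pose', 'fish'] 579.9603694722234 [[-0.8581 -0.4321  0.2774  0.8872]
 [ 0.5135 -0.7277  0.4547  0.5503]
 [ 0.0054  0.5326  0.8463  1.1847]
 [ 0.      0.      0.      1.    ]]
scoop_grip [(array([291.7, 204. ]), 0.9)]
scoop_lip [(array([318.9, 238.3]), 0.87)]
bin_in [(array([397.8, 401.1]), 0.84), (array([407.9, 273.3]), 0.46)]
bin_front [(array([370.3, 350.5]), 0.7), (array([303.8, 229.3]), 0.22)]
bracket [(array([273.4, 216.2]), 0.72), (array([225.7, 300.9]), 0.44)]
key_1 [(array([239.4, 202.6]), 0.75), (array([336.2, 196.2]), 0.74), (array([347.4, 271.3]), 0.7), (array([272.6, 212.9]), 0.67), (array([305.9, 228. ]), 0.59), (array([314.2, 236.5]), 0.45)]
stator [(array([220.4, 303.9]), 0.85)]
fan_hub [(array([263.4, 146.8]), 0.67)]
saucer [(array([189.8, 249.7]), 0.8), (array([305.9, 230.5]), 0.46), (array([410. , 274.8]), 0.25)]
jar [(array([287.8, 347.9]), 0.71)]
screwdriver [(array([367.3, 151.9]), 0.93), (array([304.3, 229.8]), 0.51), (array([223.2, 302.9]), 0.35)]
tape [(array([408.9, 274.3]), 0.59)]
top ['image', 'fx', 'fy', 'cx', '
[... 869 characters left out ...]
 , 216.2]), 0.4)]
screwdriver [(array([251.1, 152.9]), 0.66), (array([442.5, 373.9]), 0.64)]
tape [(array([260.2, 310.9]), 0.75)]
{'time_s': 1.3, 'q': array([ 62.1485,  21.8086,  74.3349,   0.0019,  83.8585, -12.3358]), 'qvel': array([ 0.0335, -0.0604, -0.0763,  0.0368,  0.0001, -0.0966]), 'joint_efforts': array([ -0.0007, -44.8331, -23.147 ,  -0.0002,   0.0006,   0.    ]), 'position': array([0.1471, 0.5299, 0.2483]), 'tool_rot': array([[-0.9636,  0.2675, -0.    ],
       [ 0.2675,  0.9636, -0.    ],
       [ 0.    , -0.    , -1.    ]]), 'ft_force': array([-0.2822,  0.2383,  0.4113]), 'wrist_torque': array([ 0.0329,  0.0448, -0.0549]), 'gripper_force': 0.0, 'grip_width': 0.08535798650363874}
```

View both.

View pics/top0.png

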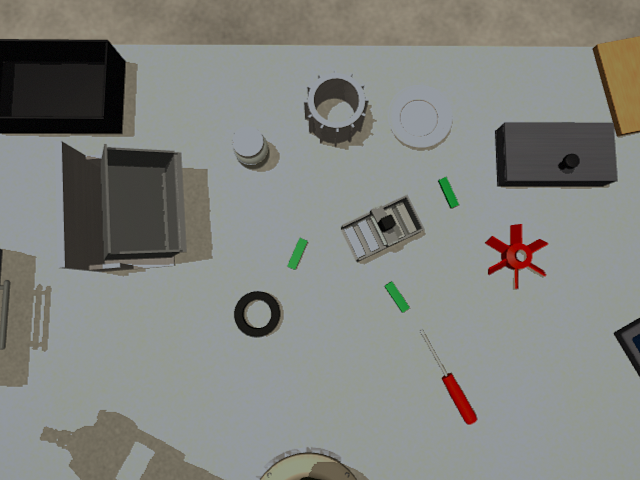

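View pics/scene0.png

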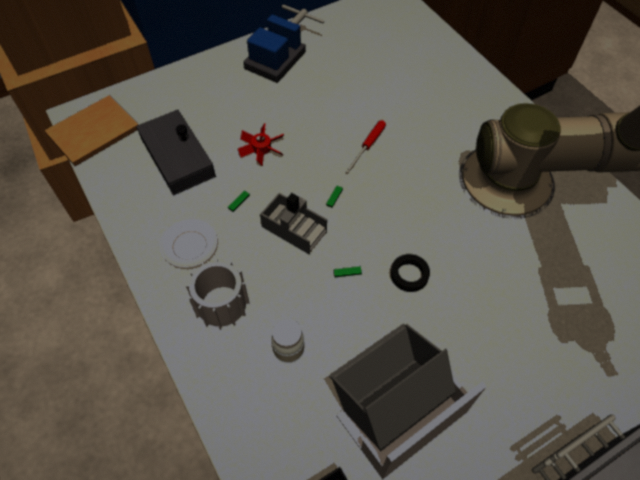

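```bash
python3 - <<'E'
from h import *
np.set_printoptions(precision=4,suppress=True)
S=grab("scene");T=grab("top")
for n,a,b in(("grip",(291.7,204),(385.9,223.4)),("lip",(318.9,238.3),(348.5,245.3)),("bin_in",(397.8,401.1),(134.1,209.5)),("front",(370.3,350.5),(179.4,202.6))):
    print(n,tri([ray(S,a),ray(T,b)]))
print("bracket",atz(T,(137.3,215.6),0))
for n,p,z in(("stator",(334.9,120.8),0.05),("jar",(250.2,155),0.045),("saucer",(416.7,120.8),0),("fan",(510,257),.02),("tape",(260,311),.01),("scrd",(442.5,373.9),.01),("k-left?",(296.5,253.7),.01),("k-right",(448,195.2),.01)): print(n,atz(T,p,z))
E
```

```text
grip (array([ 0.5469, -0.1436,  0.1131]), [np.float64(0.0004706088633654108), np.float64(0.0004706088633653238)])
lip (array([ 0.5142, -0.0802,  0.0278]), [np.float64(0.0008099192656737634), np.float64(0.00080991926567371)])
bin_in (array([0.5814, 0.3378, 0.0506]), [np.float64(0.0005145697841495367), np.float64(0.0005145697841496195)])
front (array([0.5851, 0.2365, 0.1018]), [np.float64(0.0013794655736116398), np.float64(0.0013794655736117112)])
bracket [0.5779 0.3493 0.    ]
stator [ 0.7622 -0.0536  0.05  ]
jar [0.693  0.1147 0.045 ]
saucer [ 0.781  -0.2279  0.    ]
fan [ 0.4926 -0.4043  0.02  ]
tape [0.3853 0.0946 0.01  ]
scrd [ 0.2633 -0.2651  0.01  ]
k-left? [0.4994 0.0229 0.01  ]
k-right [ 0.62   -0.2864  0.01  ]
```

The top view shows the scoop at about (385,225), with its lip pointing left and down. The bin is at about (140,205), its mouth leaning to the right, which is -y. Three green look-alike keys lie at (297,254), (397,297) and (448,193). The scene view agrees. I'm moving towards the scoop.

```bash
python3 -m pendant '[[1,-0.043,-0.042,0,0,0,-0.149],[1,-0.087,-0.083,0,0,0,-0.298],[1,-0.130,-0.125,0,0,0,-0.447],[1,-0.173,-0.166,0,0,0,-0.596],[1,-0.217,-0.208,0,0,0,-0.743]]'
python3 -m pendant '[[1,-0.004,-0.060,0,0,0,0],[1,-0.008,-0.120,0,0,0,0],[1,-0.012,-0.180,0,0,0,0],[1,-0.016,-0.240,0,0,0,0],[1,-0.019,-0.300,0,0,0,0]]'
cat > rem.py <<'E'
from h import *
import sys
np.set_printoptions(precision=4,suppress=True)
s=env.observe();R=np.array(s["tool_rot"]);p=np.array(s["position"])
t=np.array([float(v) for v in sys.argv[1:4]]);hd=np.degrees(np.arctan2(R[1,1],R[0,1]))
print(s["time_s"],p,"heading",hd,"toolz",R[:,2],"q",s["q"]);print("shift",R.T@(t-p))
E
python3 rem.py 0.547 -0.1436 0.24
```

```text
time_s: 2.02
position: [0.2966, 0.2788, 0.2486]
tool_rot: [[-0.897, -0.441, 0.001], [-0.441, 0.897, 0.0], [-0.001, -0.0, -1.0]]
ft_force: [0.9, 0.8, -0.1]
grip_width: 0.0855
gripper_force: 0.0
time_s: 2.65
position: [0.4448, 0.0169, 0.2486]
tool_rot: [[-0.9, -0.437, 0.001], [-0.437, 0.9, -0.0], [-0.001, -0.0, -1.0]]
ft_force: [1.1, 0.9, -0.3]
grip_width: 0.0857
gripper_force: 0.0
2.65 [0.4448 0.0169 0.2486] heading 115.89232845081605 toolz [ 0.0008 -0.0001 -1.    ] q [ -13.1329   11.2046   89.7635    0.0075   78.9875 -129.0267]
shift [-0.0218 -0.189   0.0087]
```

```bash
python3 -m pendant '[[1,-0.005,-0.05,0.002,0,0,-0.005],[1,-0.010,-0.10,0.004,0,0,-0.01],[1,-0.016,-0.15,0.006,0,0,-0.015],[1,-0.022,-0.19,0.009,0,0,-0.02],[1,-0.022,-0.19,0.009,0,0,-0.02]]'
python3 rem.py 0.547 -0.1436 0.113
python3 - <<'E'
from h import *
np.set_printoptions(precision=4,suppress=True)
W=grab("wrist");cv2.imwrite("pics/w1.png",W["image"]);print(W["fx"],W["cx"],W["cy"])
for t,z in(("scoop_grip",.111),("scoop_lip",.015)):
    for r in env.tip_of("wrist",t)[:2]: print(t,r["centre"],r["conf"],atz(W,r["centre"],z))
for r in env.tip_of("wrist","key_1")[:9]: print("key",np.round(r["centre"]),r["conf"],atz(W,r["centre"],.04))
E
```

```text
time_s: 3.28
position: [0.5476, -0.1444, 0.2383]
tool_rot: [[-0.892, -0.453, -0.001], [-0.453, 0.892, 0.0], [0.001, 0.001, -1.0]]
ft_force: [-0.4, 0.6, 0.5]
grip_width: 0.0854
gripper_force: 0.0
3.275 [ 0.5476 -0.1444  0.2383] heading 116.915675488089 toolz [-0.0009  0.0003 -1.    ] q [ -26.7439   23.8892   72.6683   -0.0098   83.4964 -143.6585]
shift [0.0001 0.0009 0.1253]
371.64829954431775 326.73180833297573 245.49230245638853
scoop_grip [332.6, 240.5] 0.89 [ 0.5448 -0.1402  0.111 ]
scoop_grip [401.9, 214.7] 0.69 [ 0.5053 -0.105   0.111 ]
scoop_lip [401.2, 209.6] 0.76 [ 0.5135 -0.0792  0.015 ]
key [178. 217.] 0.91 [ 0.6104 -0.2703  0.04  ]
key [269. 208.] 0.79 [ 0.5634 -0.1941  0.04  ]
key [356. 215.] 0.75 [ 0.5343 -0.1209  0.04  ]
key [387. 217.] 0.65 [ 0.5231 -0.0948  0.04  ]
key [298. 210.] 0.65 [ 0.5529 -0.1696  0.04  ]
key [489. 240.] 0.64 [0.4951 0.008  0.04  ]
key [364.  70.] 0.63 [ 0.4164 -0.1742  0.04  ]
```

View pics/w1.png

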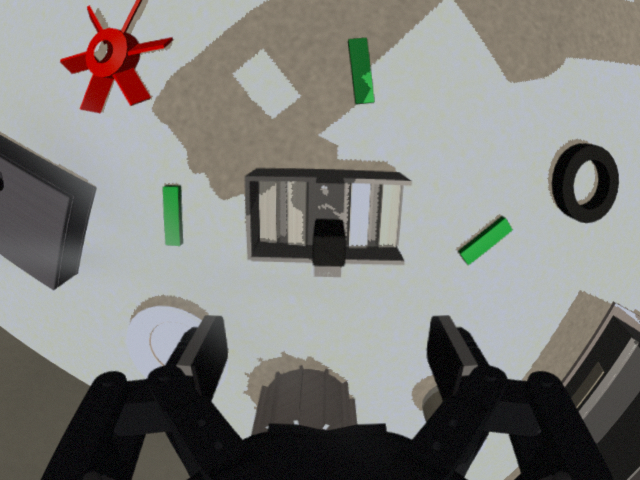

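The wrist view shows the scoop straight below. Its block is at (329,242) and the trough is parallel to the image, with light flats and keys either side of the block. The grip measures about (0.546,-0.142). I'll descend and grip with the jaws closing along the scoop's x.

```bash
python3 -m pendant '[[1,0,0.001,0.025,0,0,0],[1,0,0.002,0.055,0,0,0],[1,0,0.003,0.085,0,0,0],[1,0,0.003,0.11,0,0,0],[1,0,0.003,0.125,0,0,0]]'
python3 -m pendant '[[0.5,0,0,0,0,0,0],[0.4,0,0,0,0,0,0],[0.33,0,0,0,0,0,0],[0.3,0,0,0,0,0,0],[0.28,0,0,0,0,0,0]]' 25
python3 -m pendant '[[0.26,0,0,0,0,0,0],[0.24,0,0,0,0,0,0],[0.2,0,0,0,0,0,0],[0.15,0,0,0,0,0,0],[0,0,0,0,0,0,0]]' 25
python3 -m pendant '[[0,0,0,0,0,0,0],[0,0,0,0,0,0,0]]' 70
```

```text
time_s: 4.1
position: [0.5451, -0.1388, 0.1138]
tool_rot: [[-0.89, -0.456, -0.001], [-0.456, 0.89, 0.0], [0.0, 0.001, -1.0]]
ft_force: [-0.5, -0.4, -0.1]
grip_width: 0.0851
gripper_force: 0.0
time_s: 4.72
position: [0.5466, -0.1411, 0.1155]
tool_rot: [[-0.891, -0.455, 0.004], [-0.455, 0.891, -0.003], [-0.002, -0.005, -1.0]]
ft_force: [2.2, -6.8, 2.3]
grip_width: 0.0237
gripper_force: 3.3
time_s: 5.35
position: [0.5464, -0.1405, 0.1153]
tool_rot: [[-0.891, -0.455, 0.003], [-0.455, 0.891, -0.002], [-0.002, -0.003, -1.0]]
ft_force: [2.3, -4.9, 4.4]
grip_width: 0.0218
gripper_force: 24.9
time_s: 5.6
position: [0.5464, -0.1405, 0.1153]
tool_rot: [[-0.891, -0.455, 0.003], [-0.455, 0.891, -0.002], [-0.002, -0.003, -1.0]]
ft_force: [2.1, -4.2, 4.2]
grip_width: 0.0212
gripper_force: 68.4
```

```bash
python3 -m pendant '[[0,0,-0.0005,0,0,0,0],[0,0,-0.001,-0.0005,0,0,0],[0,0,-0.0015,-0.001,0,0,0],[0,0,-0.002,-0.0025,0,0,0],[0,0,-0.002,-0.004,0,0,0]]'
python3 -m pendant '[[0,0,0,-0.003,0,0,0],[0,0,0,-0.006,0,0,0],[0,0,0,-0.01,0,0,0],[0,0,0,-0.015,0,0,0],[0,0,0,-0.02,0,0,0]]'
python3 -m pendant '[[0,0,0,-0.01,0,0,0],[0,0,0,-0.025,0,0,0],[0,0,0,-0.045,0,0,0],[0,0,0,-0.065,0,0,0],[0,0,0,-0.08,0,0,0]]'
python3 rem.py 0.585 0.13 0.255
python3 - <<'E'
from h import *
f=[]
for i in range(6):
    grab("top");f.append(env.observe()["ft_force"])
print(np.round(f,2),np.mean(f,0),np.std(f,0))
W=grab("wrist");cv2.imwrite("pics/w2.png",W["image"][130:330,180:480])
for t in("scoop_grip","scoop_lip"):
    print(t,[(np.round(r["centre"]),r["conf"]) for r in env.tip_of("wrist",t)[:2]])
E
```

```text
time_s: 6.22
position: [0.5452, -0.1409, 0.1171]
tool_rot: [[-0.891, -0.455, -0.004], [-0.455, 0.891, 0.002], [0.003, 0.004, -1.0]]
ft_force: [-0.1, 0.3, -7.4]
grip_width: 0.0214
gripper_force: 68.8
time_s: 6.85
position: [0.5465, -0.1415, 0.1388]
tool_rot: [[-0.891, -0.455, 0.0], [-0.455, 0.891, -0.0], [-0.0, -0.0, -1.0]]
ft_force: [-0.4, -0.2, -7.2]
grip_width: 0.0213
gripper_force: 68.7
time_s: 7.48
position: [0.5466, -0.1415, 0.2201]
tool_rot: [[-0.891, -0.455, 0.001], [-0.455, 0.891, -0.001], [-0.001, -0.001, -1.0]]
ft_force: [0.6, -0.1, -7.9]
grip_width: 0.0215
gripper_force: 69.0
7.475 [ 0.5466 -0.1415  0.2201] heading 117.06018498026279 toolz [ 0.0015 -0.0007 -1.    ] q [ -26.5304   24.4552   74.8575    0.0003   80.5932 -143.5907]
shift [-0.1578  0.2243 -0.035 ]
[[ 1.14  1.01 -5.03]
 [-0.17  0.09 -7.86]
 [ 0.18  1.11 -7.84]
 [-0.46  0.51 -8.28]
 [-0.71  0.   -7.93]
 [-0.11  0.09 -7.35]] [-0.02007068  0.46957944 -7.38318722] [0.59059312 0.44963559 1.08579099]
scoop_grip [(array([329., 334.]), 0.77)]
scoop_lip [(array([435., 254.]), 0.91)]
```

View pics/w2.png

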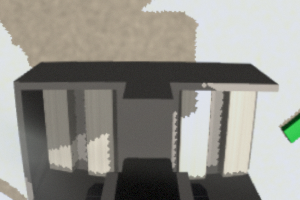

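The scoop hangs level, with about 7.75 N of load including the five keys. I'm carrying it smoothly to the bin.

```bash
python3 -m pendant '[[0,-0.0033,0.005,-0.002,0,0,0],[0,-0.0099,0.015,-0.006,0,0,0],[0,-0.0198,0.030,-0.012,0,0,0],[0,-0.0331,0.050,-0.018,0,0,0],[0,-0.0485,0.0734,-0.025,0,0,0]]'
python3 -m pendant '[[0,-0.0165,0.025,0,0,0,0],[0,-0.033,0.05,0,0,0,0],[0,-0.0495,0.075,0,0,0,0],[0,-0.066,0.1,0,0,0,0],[0,-0.0825,0.125,0,0,0,0]]'
python3 -m pendant '[[0,-0.0154,0.0233,0,0,0,0.06],[0,-0.0287,0.0434,0,0,0,0.15],[0,-0.0408,0.0617,0,0,0,0.25],[0,-0.0507,0.0767,0,0,0,0.35],[0,-0.0579,0.0876,0,0,0,0.447]]'
python3 -m pendant '[[0,0,0,0,0,0,0],[0,0,0,0,0,0,0]]'
python3 rem.py 0.585 0.199 0.245
cat > wt.py <<'E'
from h import *
import sys
f=[]
for i in range(int(sys.argv[1])):
    env.get_image("top");f.append(env.observe()["ft_force"])
s=env.observe();R=np.array(s["tool_rot"])
print("t",round(s["time_s"],2),"Fz",np.round(np.array(f)[:,2],1),"mean",round(np.mean(f,0)[2],2),"tip",round(float(np.arctan2(-R[2,1],-R[2,2])),3),"pos",np.round(s["position"],4),"q",np.round(s["q"]))
E
python3 wt.py 4
python3 - <<'E'
from h import *
for c in("scene","top"):
    I=grab(c);cv2.imwrite(f"pics/{c}2.png",I["image"])
a=cv2.imread("pics/scene2.png")[270:480,260:560];b=cv2.imread("pics/top2.png")[110:320,40:340]
cv2.imwrite("pics/m2.png",cv2.resize(np.hstack([a,b]),(800,280)))
E
```

```text
time_s: 8.55
position: [0.5563, -0.0523, 0.244]
tool_rot: [[-0.89, -0.455, 0.0], [-0.455, 0.89, 0.0], [-0.0, -0.0, -1.0]]
ft_force: [0.7, 0.1, -6.6]
grip_width: 0.0213
gripper_force: 69.0
time_s: 9.18
position: [0.5726, 0.0971, 0.2439]
tool_rot: [[-0.89, -0.456, 0.0], [-0.456, 0.89, 0.0], [-0.001, 0.0, -1.0]]
ft_force: [-0.0, -1.1, -8.2]
grip_width: 0.0211
gripper_force: 69.0
time_s: 9.8
position: [0.584, 0.2013, 0.2437]
tool_rot: [[-1.0, -0.023, 0.0], [-0.023, 1.0, 0.0], [-0.0, 0.0, -1.0]]
ft_force: [-0.6, -1.5, -7.1]
grip_width: 0.021
gripper_force: 69.1
time_s: 10.05
position: [0.5843, 0.1992, 0.2435]
tool_rot: [[-1.0, -0.027, -0.0], [-0.027, 1.0, -0.0], [0.0, -0.0, -1.0]]
ft_force: [-0.7, -0.6, -6.6]
grip_width: 0.0212
gripper_force: 69.3
10.05 [0.5843 0.1992 0.2435] heading 91.56701300678199 toolz [-0.0001 -0.0002 -1.    ] q [  7.8602  28.8876  63.3059  -0.0115  87.8113 -83.7063]
shift [-0.0007 -0.0002 -0.0015]
t 10.25 Fz [-7.5 -7.1 -7.6 -6.5] mean -7.16 tip 0.0 pos [0.5846 0.1988 0.2435] q [  8.  29.  63.  -0.  88. -84.]
```

View pics/m2.png

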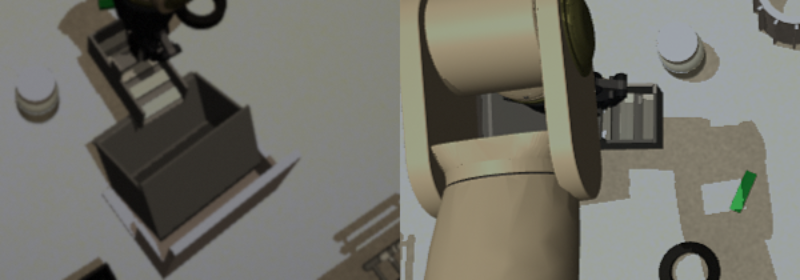

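The scene view (left) shows the lip, at about (150,115) in the crop, just inside the bin's front wall. The bin is open and empty. I'll start tipping about the lip.

```bash
python3 -m pendant '[[0,0,0.002,-0.0014,0.02,0,0],[0,0,0.0051,-0.0034,0.05,0,0],[0,0,0.0082,-0.0054,0.08,0,0],[0,0,0.012,-0.0075,0.115,0,0],[0,0,0.0157,-0.0095,0.15,0,0]]' | grep ft
python3 wt.py 5
python3 -m pendant '[[0,0,0.001,-0.0007,0.01,0,0],[0,0,0.002,-0.0014,0.02,0,0],[0,0,0.003,-0.0021,0.03,0,0],[0,0,0.003,-0.0021,0.03,0,0],[0,0,0.003,-0.0021,0.03,0,0]]' | grep ft
python3 wt.py 4
python3 -m pendant '[[0,0,0.001,-0.0007,0.01,0,0],[0,0,0.002,-0.0014,0.02,0,0],[0,0,0.003,-0.0021,0.03,0,0],[0,0,0.003,-0.0021,0.03,0,0],[0,0,0.003,-0.0021,0.03,0,0]]' | grep ft
python3 wt.py 4
python3 - <<'E'
from h import *
I=grab("scene");cv2.imwrite("pics/s3.png",cv2.resize(I["image"][250:480,250:520],None,fx=2,fy=2))
E
```

```text
ft_force: [-0.2, -0.5, -8.0]
t 11.22 Fz [-6.5 -6.7 -6.7 -8.1 -7.6] mean -7.1 tip 0.15 pos [0.5842 0.2148 0.2527] q [ 13.  31.  59.  -8.  92. -79.]
ft_force: [0.2, 0.6, -7.6]
t 12.05 Fz [-8.  -7.1 -7.7 -8.1] mean -7.72 tip 0.18 pos [0.5841 0.218  0.2545] q [ 14.  31.  59. -10.  93. -78.]
ft_force: [-0.1, -1.5, -7.7]
t 12.88 Fz [-7.2 -7.2 -7.4 -7.6] mean -7.38 tip 0.21 pos [0.584  0.2214 0.256 ] q [ 14.  31.  58. -12.  94. -77.]
```

View pics/s3.png

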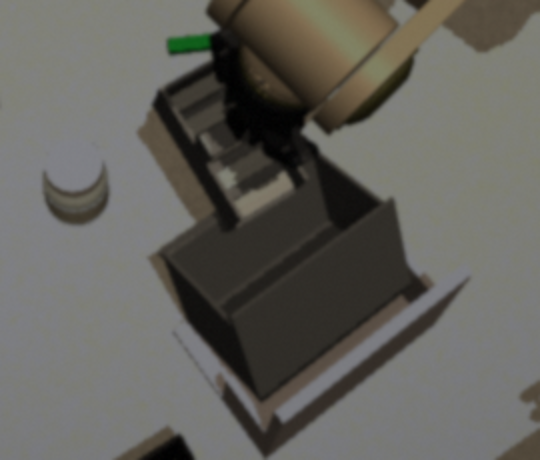

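Nothing has dropped yet; the keys in the trough near (265,195) are still in place. I'll keep tipping.

```bash
python3 -m pendant '[[0,0,0.001,-0.0007,0.01,0,0],[0,0,0.002,-0.0014,0.02,0,0],[0,0,0.003,-0.0021,0.03,0,0],[0,0,0.003,-0.0021,0.03,0,0],[0,0,0.003,-0.0021,0.03,0,0]]' | grep ft
python3 wt.py 4
python3 -m pendant '[[0,0,0.001,-0.0007,0.01,0,0],[0,0,0.002,-0.0014,0.02,0,0],[0,0,0.003,-0.0021,0.03,0,0],[0,0,0.003,-0.0021,0.03,0,0],[0,0,0.003,-0.0021,0.03,0,0]]' | grep ft
python3 wt.py 4
python3 -m pendant '[[0,0,0.001,-0.0007,0.01,0,0],[0,0,0.002,-0.0014,0.02,0,0],[0,0,0.003,-0.0021,0.03,0,0],[0,0,0.003,-0.0021,0.03,0,0],[0,0,0.003,-0.0021,0.03,0,0]]' | grep ft
python3 wt.py 4
```

```text
ft_force: [0.0, 0.5, -7.1]
t 13.75 Fz [-8.1 -8.2 -7.1 -7.7] mean -7.8 tip 0.24 pos [0.584  0.2247 0.2574] q [ 15.  32.  57. -13.  94. -77.]
ft_force: [-0.0, 0.3, -6.3]
t 14.57 Fz [-7.4 -8.  -7.4 -7.3] mean -7.52 tip 0.27 pos [0.5839 0.2281 0.2588] q [ 16.  32.  56. -15.  95. -76.]
ft_force: [0.3, 0.3, -7.3]
t 15.4 Fz [-7.7 -7.1 -8.2 -7.5] mean -7.6 tip 0.3 pos [0.5838 0.2316 0.26  ] q [ 17.  33.  55. -17.  96. -75.]
```

```bash
python3 -m pendant '[[0,0,0.001,-0.0007,0.01,0,0],[0,0,0.002,-0.0014,0.02,0,0],[0,0,0.003,-0.0021,0.03,0,0],[0,0,0.003,-0.0021,0.03,0,0],[0,0,0.003,-0.0021,0.03,0,0]]' | grep ft
python3 wt.py 4
python3 -m pendant '[[0,0,0.001,-0.0007,0.01,0,0],[0,0,0.002,-0.0014,0.02,0,0],[0,0,0.003,-0.0021,0.03,0,0],[0,0,0.003,-0.0021,0.03,0,0],[0,0,0.003,-0.0021,0.03,0,0]]' | grep ft
python3 wt.py 4
python3 -m pendant '[[0,0,0.001,-0.0007,0.01,0,0],[0,0,0.002,-0.0014,0.02,0,0],[0,0,0.003,-0.0021,0.03,0,0],[0,0,0.003,-0.0021,0.03,0,0],[0,0,0.003,-0.0021,0.03,0,0]]' | grep ft
python3 wt.py 4
```

```text
ft_force: [0.0, -0.1, -8.1]
t 16.23 Fz [-7.5 -8.  -8.  -7. ] mean -7.61 tip 0.33 pos [0.5837 0.2351 0.2611] q [ 18.  33.  54. -18.  97. -75.]
ft_force: [0.5, 0.2, -7.4]
t 17.05 Fz [-7.9 -8.2 -7.5 -7.9] mean -7.89 tip 0.36 pos [0.5836 0.2386 0.2622] q [ 19.  34.  54. -20.  98. -74.]
ft_force: [-0.5, 0.2, -8.6]
t 17.88 Fz [-8.4 -6.1 -7.  -7.4] mean -7.23 tip 0.39 pos [0.5835 0.2421 0.2631] q [ 20.  35.  53. -21.  99. -74.]
```

```bash
python3 wt.py 3; python3 -m pendant '[[0,0,0.001,-0.0007,0.01,0,0],[0,0,0.002,-0.0014,0.02,0,0],[0,0,0.003,-0.0021,0.03,0,0],[0,0,0.003,-0.0021,0.03,0,0],[0,0,0.003,-0.0021,0.03,0,0]]' | grep ft
python3 wt.py 4
python3 -m pendant '[[0,0,0.001,-0.0007,0.01,0,0],[0,0,0.002,-0.0014,0.02,0,0],[0,0,0.003,-0.0021,0.03,0,0],[0,0,0.003,-0.0021,0.03,0,0],[0,0,0.003,-0.0021,0.03,0,0]]' | grep ft
python3 wt.py 4
```

```text
t 18.02 Fz [-7.5 -8.2 -7.7] mean -7.8 tip 0.39 pos [0.5835 0.2422 0.2631] q [ 20.  35.  53. -21.  99. -74.]
ft_force: [-0.5, 1.1, -6.4]
t 18.85 Fz [-7.1 -6.3 -7.1 -7. ] mean -6.88 tip 0.42 pos [0.5834 0.2457 0.2639] q [ 21.  35.  52. -23. 100. -74.]
ft_force: [-0.2, -0.0, -6.2]
t 19.68 Fz [-6.5 -7.1 -6.7 -6.8] mean -6.76 tip 0.45 pos [0.5833 0.2493 0.2646] q [ 21.  36.  51. -25. 101. -73.]
```

The first key went at about 0.41 rad. I'll continue.

```bash
python3 -m pendant '[[0,0,0.001,-0.0007,0.01,0,0],[0,0,0.002,-0.0014,0.02,0,0],[0,0,0.003,-0.0021,0.03,0,0],[0,0,0.003,-0.0021,0.03,0,0],[0,0,0.003,-0.0021,0.03,0,0]]' | grep ft
python3 wt.py 4
python3 -m pendant '[[0,0,0.001,-0.0007,0.01,0,0],[0,0,0.002,-0.0014,0.02,0,0],[0,0,0.003,-0.0021,0.03,0,0],[0,0,0.003,-0.0021,0.03,0,0],[0,0,0.003,-0.0021,0.03,0,0]]' | grep ft
python3 wt.py 4
python3 -m pendant '[[0,0,0.001,-0.0007,0.01,0,0],[0,0,0.002,-0.0014,0.02,0,0],[0,0,0.003,-0.0021,0.03,0,0],[0,0,0.003,-0.0021,0.03,0,0],[0,0,0.003,-0.0021,0.03,0,0]]' | grep ft
python3 wt.py 6
python3 - <<'E'
from h import *
I=grab("scene");cv2.imwrite("pics/s4.png",cv2.resize(I["image"][250:480,250:520],None,fx=2,fy=2))
E
```

```text
ft_force: [0.7, -0.0, -5.7]
t 20.5 Fz [-6.7 -6.4 -6.2 -6.7] mean -6.5 tip 0.48 pos [0.5832 0.2529 0.2652] q [ 22.  36.  50. -26. 102. -73.]
ft_force: [-0.3, 0.2, -7.3]
t 21.32 Fz [-6.5 -7.5 -6.1 -6.1] mean -6.57 tip 0.51 pos [0.5831 0.2565 0.2656] q [ 23.  37.  50. -28. 103. -73.]
ft_force: [0.6, -0.5, -5.1]
t 22.25 Fz [-5.4 -5.8 -5.7 -4.9 -5.3 -5. ] mean -5.36 tip 0.54 pos [0.583  0.2602 0.266 ] q [ 24.  38.  49. -29. 104. -72.]
```

View pics/s4.png

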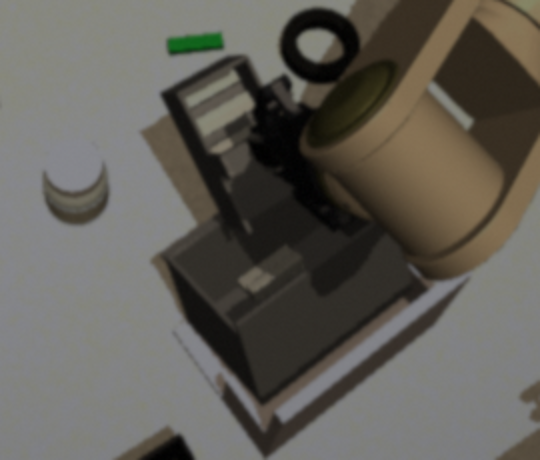

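Two keys are out: Fz is about -5.4, and a key shows in the bin at (270,275). The rearmost two are still in the scoop at (215,100). I'll go on slowly for the third.

```bash
python3 -m pendant '[[0,0,0.001,-0.0007,0.01,0,0],[0,0,0.002,-0.0014,0.02,0,0],[0,0,0.003,-0.0021,0.03,0,0],[0,0,0.003,-0.0021,0.03,0,0],[0,0,0.003,-0.0021,0.03,0,0]]' | grep ft
python3 wt.py 3
python3 -m pendant '[[0,0,0.001,-0.0007,0.01,0,0],[0,0,0.002,-0.0014,0.02,0,0],[0,0,0.003,-0.0021,0.03,0,0],[0,0,0.003,-0.0021,0.03,0,0],[0,0,0.003,-0.0021,0.03,0,0]]' | grep ft
python3 wt.py 4
python3 -m pendant '[[0,0,0.001,-0.0007,0.01,0,0],[0,0,0.002,-0.0014,0.02,0,0],[0,0,0.002,-0.0014,0.02,0,0],[0,0,0.002,-0.0014,0.02,0,0]]' | grep ft
python3 wt.py 4
```

```text
ft_force: [0.8, 0.5, -6.3]
t 23.07 Fz [-5.8 -5.5 -4.8] mean -5.36 tip 0.57 pos [0.583  0.2638 0.2663] q [ 25.  39.  48. -31. 105. -72.]
ft_force: [0.7, 0.3, -6.3]
t 23.9 Fz [-6.3 -5.4 -5.6 -5.9] mean -5.8 tip 0.6 pos [0.5829 0.2675 0.2664] q [ 25.  39.  47. -33. 106. -72.]
ft_force: [-0.7, -0.2, -5.0]
t 24.6 Fz [-5.9 -5.1 -5.1 -5.7] mean -5.45 tip 0.62 pos [0.5828 0.27   0.2665] q [ 26.  40.  47. -34. 107. -72.]
```

```bash
python3 -m pendant '[[0,0,0.001,-0.0007,0.01,0,0],[0,0,0.002,-0.0014,0.02,0,0],[0,0,0.002,-0.0014,0.02,0,0],[0,0,0.002,-0.0014,0.02,0,0],[0,0,0.002,-0.0014,0.02,0,0]]' | grep ft
python3 wt.py 5
```

```text
ft_force: [-0.7, 0.1, -5.2]
t 25.48 Fz [-5.5 -5.2 -5.2 -5.5 -5.6] mean -5.38 tip 0.64 pos [0.5827 0.2724 0.2664] q [ 26.  40.  46. -35. 107. -72.]
```

```bash
python3 -m pendant '[[0,0,0.001,-0.0007,0.01,0,0],[0,0,0.002,-0.0014,0.02,0,0],[0,0,0.002,-0.0014,0.02,0,0],[0,0,0.002,-0.0014,0.02,0,0],[0,0,0.002,-0.0014,0.02,0,0]]' | grep ft
python3 wt.py 5
```

```text
ft_force: [-0.6, 0.2, -4.2]
t 26.35 Fz [-4.8 -4.6 -4.4 -5.4 -3.8] mean -4.61 tip 0.66 pos [0.5827 0.2749 0.2663] q [ 27.  41.  46. -36. 108. -72.]
```

The third key is out (Fz is about -4.6, and 7.6 − 2.94 = 4.66). I'm tipping back level.

```bash
python3 -m pendant '[[0,0,-0.001,0.0007,-0.01,0,0],[0,0,-0.003,0.0022,-0.03,0,0],[0,0,-0.0059,0.0044,-0.06,0,0],[0,0,-0.0096,0.0076,-0.10,0,0],[0,0,-0.0141,0.0117,-0.15,0,0]]' | grep ft
python3 -m pendant '[[0,0,-0.0059,0.0044,-0.06,0,0],[0,0,-0.0115,0.0092,-0.12,0,0],[0,0,-0.0168,0.0143,-0.18,0,0],[0,0,-0.0217,0.0198,-0.24,0,0],[0,0,-0.0264,0.0255,-0.30,0,0]]' | grep ft
python3 -m pendant '[[0,0,-0.0059,0.0044,-0.06,0,0],[0,0,-0.0106,0.0084,-0.11,0,0],[0,0,-0.0141,0.0117,-0.15,0,0],[0,0,-0.0168,0.0143,-0.18,0,0],[0,0,-0.0193,0.017,-0.21,0,0]]' | grep ft
python3 wt.py 6
python3 rem.py 0.5466 -0.1415 0.16
python3 - <<'E'
from h import *
I=grab("scene");cv2.imwrite("pics/s5.png",cv2.resize(I["image"][250:480,250:520],None,fx=2,fy=2))
E
```

```text
ft_force: [0.1, -0.5, -4.6]
ft_force: [0.4, -0.4, -5.2]
ft_force: [-0.6, 0.1, -4.2]
t 28.52 Fz [-5.5 -4.3 -3.6 -4.5 -3.7 -4.5] mean -4.36 tip 0.0 pos [0.5846 0.199  0.2438] q [  8.  29.  63.  -0.  88. -84.]
28.525 [0.5846 0.199  0.2438] heading 91.46560890769372 toolz [ 0.0002 -0.0002 -1.    ] q [  7.8314  28.8898  63.2517  -0.013   87.8491 -83.6337]
shift [ 0.0467 -0.3394  0.0839]
```

View pics/s5.png

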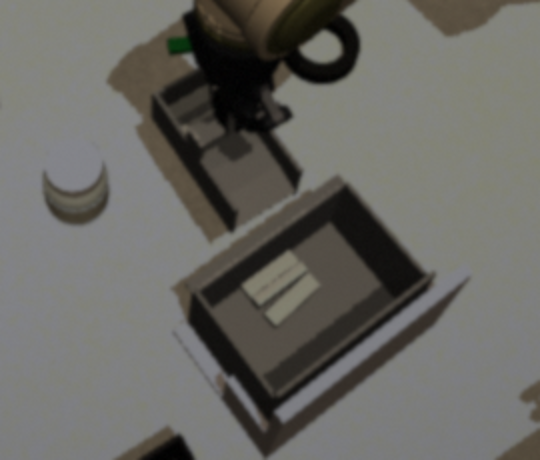

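The bin has swung towards shut, presumably under the weight of the falling keys. At least two keys show side by side in it at (285,285). I'll check the scoop with the wrist camera and zoom in on the bin.

```bash
python3 - <<'E'
from h import *
W=grab("wrist");a=cv2.resize(W["image"][130:330,180:480],(480,320))
S=cv2.imread("pics/s5.png")[220:360,200:360];b=cv2.resize(S,(320,320),interpolation=cv2.INTER_CUBIC)
cv2.imwrite("pics/m6.png",np.hstack([a,b]))
s=grab("scene");T=grab("top")
for t in("bin_front","bin_in"):
    print(t,env.tip_of("scene",t)[:1],env.tip_of("top",t)[:1])
    try: print(tri([ray(s,env.tip_of("scene",t)[0]["centre"]),ray(T,env.tip_of("top",t)[0]["centre"])]))
    except Exception as e: print(e)
E
```

```text
bin_front [{'centre': [383.8, 368.1], 'conf': 0.95}] [{'centre': [151.3, 201.5], 'conf': 0.66}]
(array([0.58529556, 0.28353954, 0.11413259]), [np.float64(0.0005968461498236811), np.float64(0.0005968461498236518)])
bin_in [{'centre': [399.2, 410.6], 'conf': 0.92}] [{'centre': [136.8, 212.8], 'conf': 0.89}]
(array([0.5804948 , 0.347187  , 0.01199611]), [np.float64(0.0015916538516517254), np.float64(0.0015916538516514852)])
```

View pics/m6.png

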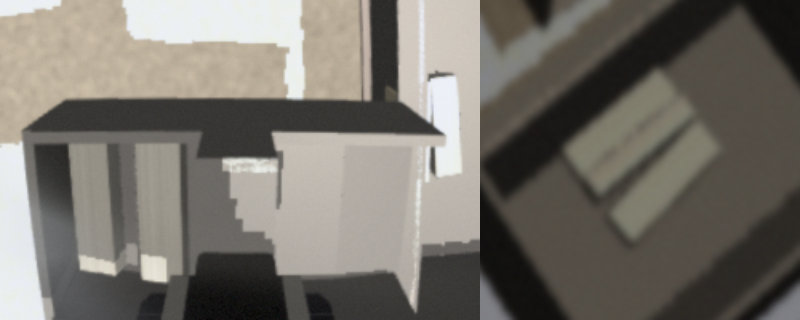

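The wrist view shows two keys left on the rear flats, at (95,205) and (160,205), with the others empty. The bin crop shows three keys. The bin front measures (0.585,0.2835,0.114), so it is almost shut. I'll carry the scoop back and set it down.

```bash
python3 -m pendant '[[0,0.0008,-0.006,0,0,0,0],[0,0.0025,-0.0178,0,0,0,0],[0,0.0049,-0.0356,0,0,0,0],[0,0.0082,-0.0594,0,0,0,0],[0,0.012,-0.0871,0,0,0,0]]' | grep ft
python3 -m pendant '[[0,0.0041,-0.0297,0.006,0,0,0],[0,0.0082,-0.0594,0.014,0,0,0],[0,0.0122,-0.0891,0.023,0,0,0],[0,0.0163,-0.1188,0.032,0,0,0],[0,0.0204,-0.1485,0.04,0,0,0]]' | grep ft
python3 -m pendant '[[0,0.0038,-0.0277,0.009,0,0,-0.06],[0,0.0071,-0.0515,0.018,0,0,-0.15],[0,0.0101,-0.0732,0.026,0,0,-0.25],[0,0.0125,-0.091,0.034,0,0,-0.35],[0,0.0143,-0.1039,0.04,0,0,-0.447]]' | grep ft
python3 -m pendant '[[0,0,0,0.003,0,0,0],[0,0,0,0.01,0,0,0],[0,0,0,0.02,0,0,0],[0,0,0,0.03,0,0,0],[0,0,0,0.035,0,0,0]]' | grep ft
python3 rem.py 0.5466 -0.1415 0.1155
```

```text
ft_force: [0.4, -0.4, -4.9]
ft_force: [1.4, -0.8, -4.6]
ft_force: [0.4, -0.3, -5.2]
ft_force: [0.7, -0.2, -5.4]
31.625 [ 0.5463 -0.1416  0.1278] heading 117.06086014719422 toolz [-0.0011  0.0005 -1.    ] q [ -26.5451   29.7489   82.4889   -0.0003   67.8309 -143.6058]
shift [-0.0003 -0.0001  0.0123]
```

```bash
python3 -m pendant '[[0,0,0,0.003,0,0,0],[0,0,0,0.006,0,0,0],[0,0,0,0.009,0,0,0],[0,0,0,0.0105,0,0,0],[0,0,0,0.0115,0,0,0]]' | grep -E "ft|pos"
python3 -m pendant '[[0,0,0,0.0003,0,0,0],[0,0,0,0.0006,0,0,0],[0,0,0,0.001,0,0,0],[0,0,0,0.0013,0,0,0],[0,0,0,0.0015,0,0,0]]' | grep -E "ft|pos"
```

```text
position: [0.5465, -0.1419, 0.1172]
ft_force: [0.1, -0.2, -5.1]
position: [0.5465, -0.1419, 0.1157]
ft_force: [-0.1, -0.3, -5.1]
```

```bash
python3 -m pendant '[[0,0,0,0.0005,0,0,0],[0,0,0,0.001,0,0,0],[0,0,0,0.0015,0,0,0],[0,0,0,0.0015,0,0,0]]' | grep -E "ft|pos"
python3 -m pendant '[[0,0,0,0.0005,0,0,0],[0,0,0,0.001,0,0,0],[0,0,0,0.001,0,0,0]]' | grep -E "ft|pos"
```

```text
position: [0.5464, -0.1417, 0.1153]
ft_force: [-5.8, 2.1, 6.7]
position: [0.5464, -0.1418, 0.1153]
ft_force: [-7.6, 3.2, 16.0]
```

```bash
python3 -m pendant '[[0,0,0,-0.0005,0,0,0],[0,0,0,-0.001,0,0,0],[0,0,0,-0.0013,0,0,0],[0,0,0,-0.0013,0,0,0]]' 20 | grep -E "ft|pos|gri"
python3 -m pendant '[[0.27,0,0,0,0,0,0],[0.29,0,0,0,0,0,0],[0.32,0,0,0,0,0,0],[0.4,0,0,0,0,0,0],[0.6,0,0,0,0,0,0]]' | grep -E "ft|pos|gri"
python3 -m pendant '[[0.8,0,0,0,0,0,0],[0.9,0,0,-0.005,0,0,0],[1,0,0,-0.02,0,0,0],[1,0,0,-0.045,0,0,0],[1,0,0,-0.075,0,0,0]]' | grep -E "ft|pos|gri"
python3 -m pendant '[[1,0,0,-0.03,0,0,0],[1,0,0,-0.06,0,0,0],[1,0,0,-0.06,0,0,0]]' | grep -E "ft|pos|gri"
python3 rem.py 0.585 0.18 0.24
python3 - <<'E'
from h import *
W=grab("wrist")
for t,z in(("scoop_grip",.111),("scoop_lip",.015)):
    for r in env.tip_of("wrist",t)[:1]: print(t,r["centre"],r["conf"],atz(W,r["centre"],z))
for r in env.tip_of("wrist","key_1")[:9]: print("key",np.round(r["centre"]),r["conf"],atz(W,r["centre"],.04))
E
```

```text
position: [0.5465, -0.1418, 0.1154]
ft_force: [-4.7, 2.9, 7.4]
grip_width: 0.0212
gripper_force: 71.6
position: [0.5465, -0.1419, 0.1145]
ft_force: [-0.3, -0.4, -0.0]
grip_width: 0.0503
gripper_force: 0.0
position: [0.5464, -0.1419, 0.1912]
ft_force: [0.7, -0.3, 0.5]
grip_width: 0.0851
gripper_force: 0.0
position: [0.5471, -0.1421, 0.2527]
ft_force: [-0.0, 0.1, 0.3]
grip_width: 0.0857
gripper_force: 0.0
35.875 [ 0.5471 -0.1421  0.2527] heading 117.06524541268995 toolz [ 0.0053 -0.0027 -1.    ] q [ -26.5592   23.0395   71.6156   -0.0005   85.0061 -143.6249]
shift [-0.1803  0.2697  0.0121]
scoop_grip [331.3, 233.6] 0.65 [ 0.54480642 -0.13933012  0.111     ]
scoop_lip [398.8, 207.4] 0.65 [ 0.51500658 -0.07691852  0.015     ]
key [483. 231.] 0.9 [0.49195612 0.0058149  0.04      ]
key [178. 212.] 0.81 [ 0.61271237 -0.27405314  0.04      ]
key [298. 206.] 0.76 [ 0.55450837 -0.16855925  0.04      ]
key [270. 204.] 0.75 [ 0.56473539 -0.1933084   0.04      ]
key [359.  68.] 0.65 [ 0.41526826 -0.1777658   0.04      ]
key [574. 180.] 0.24 [0.39034169 0.0743431  0.04      ]
```

The scoop is standing where it was, with two keys in it. Now I'll close the gripper and push the bin home.

```bash
python3 -m pendant '[[0.6,-0.02,0.03,0,0,0,0],[0.3,-0.05,0.075,0,0,0,0],[0,-0.085,0.127,0,0,0,0],[0,-0.12,0.18,0,0,0,0],[0,-0.15,0.225,0,0,0,0]]' | grep -E "pos"
python3 -m pendant '[[0,-0.015,0.022,0.005,0,0,0.1],[0,-0.025,0.037,0.01,0,0,0.2],[0,-0.03,0.045,0.012,0,0,0.3],[0,-0.03,0.045,0.012,0,0,0.4],[0,-0.03,0.045,0.012,0,0,0.447]]' | grep -E "pos|width"
python3 rem.py 0.585 0.22 0.107
```

```text
position: [0.5774, 0.1289, 0.2486]
position: [0.5837, 0.1806, 0.2364]
grip_width: -0.0001
37.325 [0.5837 0.1806 0.2364] heading 91.34196618394104 toolz [-0.0022 -0.0003 -1.    ] q [  6.1075  28.5332  65.1125  -0.0024  86.4822 -85.2343]
shift [-0.0026  0.0394  0.1294]
```

```bash
python3 -m pendant '[[0,0,0.005,0.04,0,0,0],[0,0,0.015,0.08,0,0,0],[0,0,0.025,0.11,0,0,0],[0,0,0.035,0.129,0,0,0],[0,0,0.039,0.129,0,0,0]]' | grep -E "pos|ft"
python3 -m pendant '[[0,0,0.008,0,0,0,0],[0,0,0.018,0,0,0,0],[0,0,0.028,0,0,0,0],[0,0,0.036,0,0,0,0],[0,0,0.042,0,0,0,0]]' | grep -E "pos|ft"
python3 -m pendant '[[0,0,0.002,0,0,0,0],[0,0,0.004,0,0,0,0],[0,0,0.006,0,0,0,0],[0,0,0.007,0,0,0,0],[0,0,0.008,0,0,0,0]]' | grep -E "pos|ft"
```

```text
position: [0.5824, 0.2199, 0.1072]
ft_force: [-0.7, -0.3, 0.0]
position: [0.5819, 0.262, 0.1086]
ft_force: [0.8, -0.4, -0.2]
position: [0.5817, 0.2694, 0.1085]
ft_force: [-0.2, -1.1, 0.4]
```

```bash
python3 -m pendant '[[0,0,0.001,0,0,0,0],[0,0,0.002,0,0,0,0],[0,0,0.003,0,0,0,0],[0,0,0.004,0,0,0,0],[0,0,0.004,0,0,0,0]]' | grep -E "pos|ft"
python3 -m pendant '[[0,0,0.001,0,0,0,0],[0,0,0.002,0,0,0,0],[0,0,0.002,0,0,0,0]]' | grep -E "pos|ft"
```

```text
position: [0.5817, 0.2709, 0.1085]
ft_force: [-1.3, -14.3, 3.2]
position: [0.5817, 0.2711, 0.1085]
ft_force: [-1.9, -22.7, 4.2]
```

The bin is at its hard stop, with 23 N of resistance. I'll back off and check.

```bash
python3 -m pendant '[[0,0,-0.004,0,0,0,0],[0,0,-0.015,0,0,0,0],[0,0,-0.04,0,0,0,0],[0,0,-0.07,0,0,0,0],[0,0,-0.10,-0.02,0,0,0]]' | grep -E "pos|ft"
python3 -m pendant '[[0,0.0,-0.02,-0.05,0,0,0],[0,0.0,-0.05,-0.1,0,0,0],[0,0.0,-0.05,-0.13,0,0,0],[0,0.0,-0.05,-0.13,0,0,0]]' | grep -E "time|pos|ft"
python3 - <<'E'
from h import *
s=grab("scene");T=grab("top")
for t in("bin_front","scoop_grip","scoop_lip"):
    try: print(t,tri([ray(s,env.tip_of("scene",t)[0]["centre"]),ray(T,env.tip_of("top",t)[0]["centre"])]))
    except Exception as e: print(t,e)
cv2.imwrite("pics/end.png",cv2.resize(s["image"][100:480,120:520],(632,600)))
E
```

```text
position: [0.5833, 0.1744, 0.1275]
ft_force: [-0.7, 0.1, 0.5]
time_s: 41.32
position: [0.586, 0.1251, 0.2609]
ft_force: [0.4, 0.8, 0.6]
bin_front (array([0.58457865, 0.28272569, 0.11703746]), [np.float64(0.003240800165095594), np.float64(0.003240800165095727)])
scoop_grip (array([ 0.54935102, -0.14239647,  0.11698873]), [np.float64(0.003194906693890609), np.float64(0.0031949066938907096)])
scoop_lip (array([ 0.51316875, -0.0747683 ,  0.02542258]), [np.float64(0.0035694120911699684), np.float64(0.0035694120911699454)])
```

View pics/end.png

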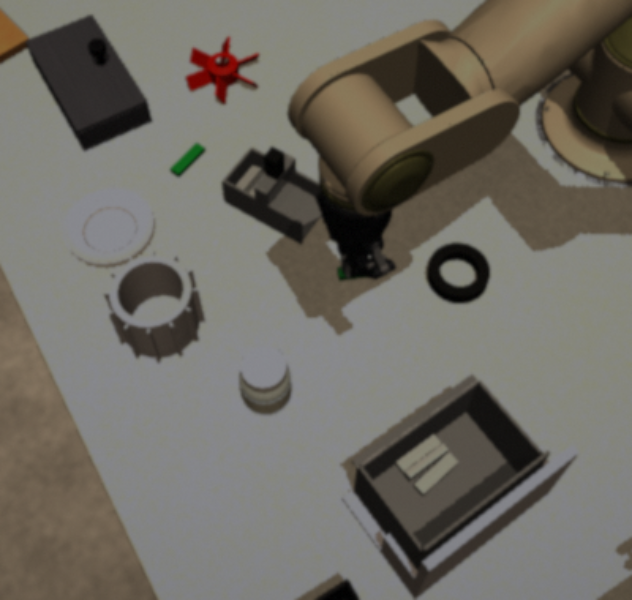

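The bin at (450,480) is upright against its panel with the keys inside. The scoop at (275,195) stands upright with two keys at its closed end, and everything else looks undisturbed. I'm handing in.

```bash
python3 -c "
from rig import env
print(env.close_job())"
```

```text
the job is handed in; nothing more can be done
None
```

I handed the job in at about 41 s of the 72 s: three keys are in the bin going by the weight loss (about 7.6 N down to 4.5 N), the scoop stands upright on the bench with the other two in it, and the bin is shut against its stop. The bin had already swung nearly shut by itself as the keys fell in, before I pushed it.

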